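Press an end cover home with a quick clamp

TASK

Set the reagent cartridge in the gap of the bench quick clamp, in line with the jaw and with its cover towards it. Pump the clamp's trigger until the jaw has pressed the cover fully home, without crushing the cartridge by leaning on the trigger once it goes solid; then press the release lever and keep it down until the jaw has slid all the way back. Leave the cartridge lying there and the other things on the bench where they are.

Things in the scene. Friction and masses are not known exactly. Their poses are not given: they have to be found in the camera images.
- clamp: Bar clamp of grey plastic and dark steel, bolted to the worktop, 350 mm long. Origin: on the worktop under the bar. Its y axis runs along the bar, the way the jaw advances (roughly to the robot's left), x away from the robot; all offsets are in this frame, mm. Housing: x -50 to 41, y -102 to -28, up to 92 high. The gap's floor is the bare worktop, open above and towards the robot.
- stop_face (a point): Middle of the fixed stop's face (y 140 mm), which looks back at the jaw; the stop is a steel block 60 mm wide (x), 50 mm high and 26 mm thick. A low back rail joins it to the housing: x 23 to 33 mm, 18 mm high.
- gap (a point): Where the cartridge's centre belongs: middle of the 148 mm long gap between jaw (fully back) and stop, in line with the bar (x 0, y 66 mm), 22 mm above the worktop. Axes as the clamp's. The place along y does not matter, as the jaw shoves the cartridge on to the stop; across, keep within 5 mm (it then touches or just clears the back rail).
- bar (a joint): Slide of the toothed bar with the jaw, m: 0 fully back, growing as the jaw advances to at most 0.075. A spring (about 4 N) pulls it back, the ratchet holds it in 7 mm steps.
- jaw_face (a point): Middle of the rubber face of the moving jaw, a plate 40 mm wide and 42 mm high on the front end of the bar; at y -8 mm when fully back.
- trigger_pad (a point): Middle of the ribbed top of the trigger's pad (30 mm across, 50 mm along the lever), which sticks out to the rear (clamp -y); at rest about 124 mm above the worktop. Push it down with closed fingertips near this point; it swings about the pivot at clamp y -65, z 80 mm (91 mm away) and springs up by itself.
- trigger (a joint): Trigger angle, rad: 0 up at rest, 0.7 fully down (pad 62 mm lower). The first 0.25 is free, then it drives the bar, 15 mm a stroke beyond 0.62; let it come right up between strokes. Takes 3 to 10 N at the pad, 5 N more while the cover moves; with the cover home it goes solid before its end. The jaw presses with 2 times the pad's extra force, only while it is down; over 25 N at the pad may crush.
- release_tab (a point): Middle of the top of the release lever's tab (28 x 30 mm, ribbed), which sticks out of the housing towards the robot (clamp -x), about 59 mm above the worktop at x -72, y -46 mm.
- release (a joint): Release lever angle, rad: 0 up at rest, 0.28 fully down (tab 12 mm lower); about 1 to 3 N. From 0.2 on it lifts the holding pawl; held there, with the trigger up, the bar slides back by its spring in about 1 s; let go, the pawl catches again.
- cartridge: Loose white plastic cartridge, 44 mm wide (its x), 44 mm high, 0.25 kg; origin at its centre (22 mm above the worktop when it lies). Body from y -21 to 45 mm; at its -y end a ribbed grey push-on end cover of the same section, 22 mm thick, outer face at y -45 mm when home (90 mm long in all). Grasp the white body across its width.
- cover_face (a point): Middle of the outer face of the cartridge's end cover, the face that the jaw presses on.
- cover (a joint): How far the end cover stands out, m: 0 fully home, 6 to 9 mm at the start; stiff (about 9 N).
- specimen_cup: Bystander: specimen cup with screw cap, 60 mm across, 66 mm high; origin under its foot.
- tape_roll: Bystander: roll of label tape lying flat, 76 mm across, 24 mm high; origin under its centre.
- swab_tub: Bystander: small round tub with lid, 48 mm across, 41 mm high; origin under its foot.
Things that resemble listed ones, but are neither listed nor needed, are in the scene too. What is shaped like the cartridge but brown is not meant.

How it is judged:
By the outcome, as a careful person would: the job done as asked, in the order asked, and still so for the second after the job is handed in, with the robot touching nothing.
It also fails if it takes over 72 s, if anything falls off the work surface, if the arm or the gripper's body presses on something with over 40 N, if the wrist force passes 120 N, or if a joint passes its speed limit or range.

ROBOT

A 6-joint arm with a two-finger parallel gripper is mounted at the origin on a cart in front of the work surface, level with it; the furniture and walls round the work are solid. World frame = base frame: x ahead of the robot, y to its left, z up, the work surface at z = 0. Lengths are in m, angles in degrees, forces in N, time in s.
With the tool pointing down it reaches from about 0.25 to 0.725 m from the base axis. Payload 9.7 kg.
Tool frame: the origin (TCP) lies at the very end of the fingers, on their centre line; the grasp point (between the pads) lies grasp_offset behind it (grasp_offset is the distance from the TCP to the grasp point, in m); z points along the fingers, y is the line along which they close (so a half turn about z gives the same grasp; the last joint's range is limited). The gripper opens to 85 mm and grips with 20 to 120 N. Pads are 22 mm wide; open, the fingers measure 114 mm over their backs; the gripper's body (76 mm by 85 mm) begins 54 mm behind the grasp point. The pads swing forward as they close: fully open they stand 13 mm farther back than shut.
Start: joints at [-72.823, 4.979, 10.078, 95.1, 0, 90], TCP at [0.162, -0.525, 0.231] pointing down, gripper open.
Joint ranges: [-179.16, 179.16], [-48.56, 103.87], [-65.8, 70.77], [-126.05, 130.52], [-82.76, 87.17], [-180, 180]. Speed limits (degrees/s): [127.2, 127.2, 147.25, 180, 180, 180].

INTERFACE

Orientations are given as [roll, pitch, yaw] about the fixed x, y, z axes, in that order (R = Rz(yaw) Ry(pitch) Rx(roll)).
In Python, from workcell import get_obs, camera, calibration, job_done, recognise, cut_out, mark_of, grasp_offset gives the robot as it stands.
- The arm moves only by the tool servo_tool, never from a script. Its argument "moves" is a list of rows, each a list of 3 entries, a list of its own where there are three numbers: the turn, a rotation vector about the tool's x, y, z in degrees, then the shift along the tool's x, y, z in m, then the opening in per cent of the stroke, from 0 (shut) to 100 (fully open). In form: [[[ax, ay, az], [x, y, z], claw], ...]. A call has 1 to 12 rows; each row shifts and turns the commanded pose from where the row before left it, along the tool's axes as they then stand; what a row does not reach is not made up. A row lasts 1/10 s, in which the tool goes at most 50 mm and 8.59 degrees, less where a joint would pass 70% of its speed; a pose out of reach is approached as far as the arm can. A call is refused whole if a number of a shift passes 0.05 or a number of a turn 8.59, either way. A call with a gripper value outside its range is refused whole. The fingers move at their own pace and stop on an object; "force" is the grip in N (left out, the last holds). Time passes only in rows, so rows that do not move let the fingers close. It gives the time, the measured TCP pose, the force, the opening and the grip force at its end, in the units of the state.
- get_obs(): the state, without advancing time (a new reading comes with each control period).
- camera(name): name is "side" or "top"; returns (picture, depth): 400x640x3 uint8, red, green, blue; 400x640 float32, m along the optical axis (not along the pixel's ray), 0 where there is no reading.
- calibration(name): a dict with "camera_matrix" (3x3 intrinsics, pixels), "R" (3x3) and "t" (3): a world point X has camera coordinates R X + t. Camera axes: x right, y down, z forward; pixel columns grow to the right and rows downward; lengths in m; the calibration is good to about 2 mm. A picture is of the moment at which its call begins. calibration takes no time and is no camera call.
- job_done(): hands the job in; it is judged then, once.
Trained networks look in the newest picture that a camera, given by its name, has taken for a name from the list of things; names that differ only in an ending like _2 or _b are one class to them, and where a whole thing is asked for, a point or a joint stands for the part that bears it (a point fixed in the world has none). Each returns a list of dicts, best first, with "score" (0 to 1); they miss things now and then, are a little off and sometimes report something else, mostly with a low value. They report only what shows in the picture. A call takes as long as a camera call. They do not tell look-alikes from the thing itself.
- recognise(name, camera): "xyz" ([x, y, z] in m, in the coordinates of the camera as it stood for that picture, good to about 4 mm: the middle of the surface that is visible of it).
- cut_out(name, camera): "mask" (400x640 bool, what is visible of it).
- mark_of(name, camera): "xyz" ([x, y, z] in m, in the coordinates of the camera as it stood for that picture, good to about 4 mm: a listed point, or the origin of a listed thing).
The state is a dict: "time": time; "q": joint angles; "qd": joint speeds; "joint_efforts": joint torques, N m; "ee_pos": TCP position; "tcp_rot": TCP orientation; "wrist_force": force on the tool from outside, world axes, zero at the start; "torque": the same for the moment, N m; "opening": finger opening in m; "grasp_force": force on a finger pad.
Only numpy, scipy, OpenCV 4.12 (cv2) and the standard library are available. Lean on these libraries where they do the work, as an engineer would, in place of code of your own. Each camera call takes 0.05 s, during which the arm holds its last target. There are 200 camera calls.

## Working session

There is one attempt and no reset: what is moved stays moved. The work goes in short steps, Python scripts to look and compute and a tool call to move; the robot and the scene stay as the last step left them, time stands still between calls to the robot, and variables do not carry over. Pictures are saved under pics/ and viewed, at most 10 in all, crops included, and the job is handed in when it is done.

Besides the shell and the picture viewer there is one more tool, called after "Emit:" in YAML: its name, and indented under it one key for each argument. servo_tool: Moves the arm, as the interface text tells. Its arguments: {"type":"object","properties":{"moves":{"type":"array"},"force":{"type":"number"}},"required":["moves"]}

```bash
mkdir -p pics; cat > h.py <<'E'
import numpy as np, cv2
from workcell import *
def w(p,cam):
    c=calibration(cam); return np.array(c["R"]).T@(np.array(p)-np.array(c["t"]))
def px(X,cam):
    c=calibration(cam); p=np.array(c["camera_matrix"])@(np.array(c["R"])@np.array(X)+np.array(c["t"])); return p[:2]/p[2]
def cloud(d,cam):
    c=calibration(cam);K=np.array(c["camera_matrix"]);v,u=np.mgrid[:d.shape[0],:d.shape[1]]
    P=np.stack([(u-K[0,2])/K[0,0]*d,(v-K[1,2])/K[1,1]*d,d],-1)
    W=(P-np.array(c["t"]))@np.array(c["R"]); W[d==0]=np.nan; return W
E
python3 - <<'E'
from h import *
o=get_obs();print(o["ee_pos"],o["tcp_rot"],o["time"],o["opening"],grasp_offset)
for cam in("top","side"):
    im,d=camera(cam);cv2.imwrite(f"pics/{cam}0.png",im[:,:,::-1]);np.save(f"{cam}d.npy",d)
    c=calibration(cam);print(cam,"pos",(-np.array(c["R"]).T@c["t"]).round(3))
    for n in["clamp","stop_face","gap","jaw_face","trigger_pad","release_tab","cartridge","cover_face","specimen_cup","tape_roll","swab_tub"]:
        for r in mark_of(n,cam)[:3]:
            X=w(r["xyz"],cam);print(cam,n,round(r["score"],2),X.round(3),px(X,cam).round())
E
```

```text
[ 0.16234419 -0.52523639  0.23059319] [-1.79923832e+02  2.88191906e-04  1.71765440e+01] 0.0 0.08597176098945679 0.0187
top pos [0.383 0.053 1.09 ]
top clamp 0.84 [ 0.649  0.021 -0.006] [322. 188.]
top stop_face 0.68 [0.655 0.16  0.023] [271. 187.]
top stop_face 0.31 [0.649 0.087 0.021] [298. 187.]
top gap 0.71 [0.65  0.088 0.024] [297. 186.]
top gap 0.21 [ 0.447 -0.195 -0.001] [409. 256.]
top jaw_face 0.67 [0.642 0.014 0.025] [325. 188.]
top trigger_pad 0.83 [ 0.636 -0.125  0.121] [383. 177.]
top trigger_pad 0.62 [ 0.57  -0.019  0.061] [340. 211.]
top release_tab 0.7 [ 0.568 -0.02   0.061] [341. 211.]
top release_tab 0.47 [0.457 0.083 0.022] [304. 259.]
top cartridge 0.95 [ 0.395 -0.055  0.02 ] [359. 279.]
top cartridge 0.71 [0.46  0.08  0.024] [305. 258.]
top cartridge 0.67 [0.422 0.212 0.022] [254. 276.]
top cover_face 0.72 [0.447 0.03  0.019] [324. 261.]
top cover_face 0.58 [0.441 0.17  0.017] [271. 267.]
top cover_face 0.53 [ 0.397 -0.007  0.024] [340. 280.]
top specimen_cup 0.89 [ 0.622  0.325 -0.002] [212. 205.]
top tape_roll 0.59 [ 0.449 -0.194 -0.   ] [409. 255.]
top tape_rol
[... 313 characters left out ...]
28] [320. 150.]
side gap 0.85 [0.651 0.083 0.02 ] [295. 220.]
side gap 0.35 [0.646 0.008 0.025] [306. 204.]
side jaw_face 0.76 [0.646 0.009 0.022] [305. 205.]
side trigger_pad 0.65 [ 0.639 -0.126  0.127] [321. 150.]
side release_tab 0.55 [ 0.574 -0.027  0.058] [334. 191.]
side cartridge 0.96 [ 0.397 -0.061  0.021] [400. 204.]
side cartridge 0.9 [0.427 0.213 0.022] [371. 264.]
side cartridge 0.86 [0.461 0.082 0.017] [367. 231.]
side cover_face 0.71 [0.441 0.173 0.022] [368. 252.]
side cover_face 0.65 [ 0.393 -0.007  0.024] [398. 214.]
side specimen_cup 0.79 [0.619 0.322 0.004] [276. 286.]
side tape_roll 0.79 [ 0.446 -0.19   0.001] [389. 186.]
side swab_tub 0.62 [0.777 0.04  0.006] [258. 210.]
```

```bash
python3 - <<'E'
import cv2
a=cv2.imread("pics/top0.png")[120:320,180:440];cv2.imwrite("pics/topc.png",cv2.resize(a,None,fx=3,fy=3,interpolation=2)[:600,:800])
E
```

```text
(no output)
```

View pics/topc.png

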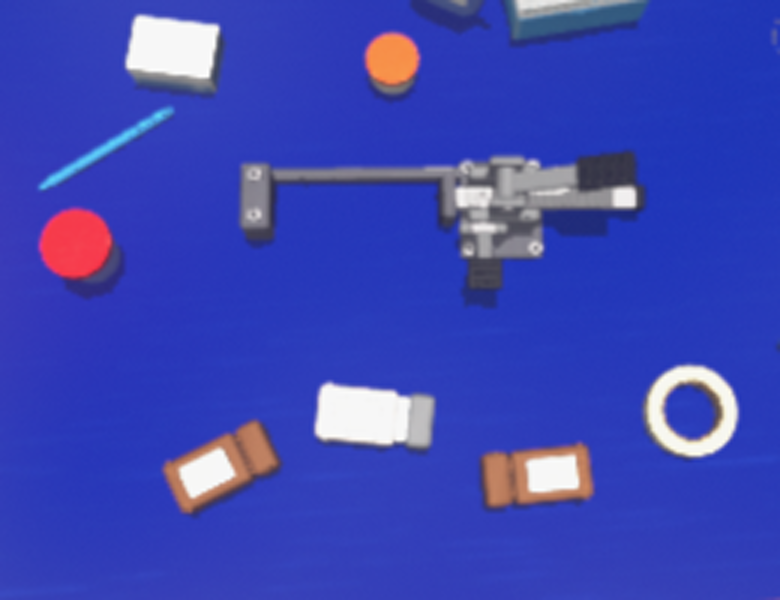

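View pics/side0.png

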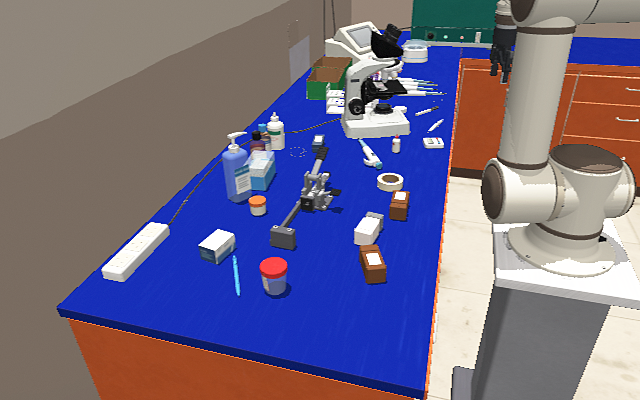

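The top crop shows three cartridge-shaped things: a brown one at (254,276), a brown one at (359,279) and the white one with a grey cover at (305,258), cover towards -y. I choose the white one. The clamp lies at (322,188) with its jaw back. Now the fine geometry from depth.

```bash
python3 - <<'E'
from h import *
im=cv2.imread("pics/top0.png")
W=cloud(np.load("topd.npy"),"top")
def rect(m,name):
    p=W[m][:,:2];r=cv2.minAreaRect((p*1000).astype(np.float32));print(name,len(p),np.round(r[0],1),np.round(r[1],1),round(r[2],1),"z",np.nanmedian(W[m][:,2]).round(4),"mean",p.mean(0).round(4))
x,y,z=W[...,0],W[...,1],W[...,2]
print("table",np.nanmedian(z[(abs(x-.55)<.02)&(abs(y-.1)<.03)]))
c=(abs(x-.46)<.06)&(abs(y-.08)<.07)
rect(c&(z>.036),"cart")
rect(c&(z>.036)&(im.min(-1)>215),"cart white")
rect(c&(z>.036)&(y<.045),"cover")
rect((abs(x-.65)<.05)&(abs(y-.165)<.04)&(z>.042),"stop")
r=(z>.012)&(z<.03)&(y>.04)&(y<.14)&(x>.64)&(x<.72);rect(r,"rail")
print("rail fit",np.polyfit(y[r],x[r],1))
rect((abs(x-.65)<.06)&(abs(y+.12)<.05)&(z>.105),"pad")
t=(abs(x-.575)<.03)&(abs(y+.025)<.04)&(z>.05)&(z<.07)&(x<.59);rect(t,"tab")
rect((abs(x-.65)<.04)&(y>-.02)&(y<.03)&(z>.03)&(z<.05),"jaw")
for n in ["trigger_pad","release_tab"]:
  for k in range(2):
    camera("top")
    for q in mark_of(n,"top")[:1]: print(n,w(q["xyz"],"top").round(4))
    camera("side")
    for q in mark_of(n,"side")[:1]: print(n,w(q["xyz"],"side").round(4))
E
```

```text
table -0.0007605636399513667
cart 646 [455.3  79.4] [97.1 45.6] 79.4 z 0.0426 mean [0.456  0.0797]
cart white 488 [458.7  89.7] [75.7 43.5] 80.2 z 0.0428 mean [0.4582 0.0904]
cover 93 [448.9  37.4] [43.5 15.1] 0.1 z 0.0418 mean [0.4507 0.038 ]
stop 224 [652.6 171.8] [26.3 57.4] 86.6 z 0.0487 mean [0.6519 0.1711]
rail 148 [676.4  90.5] [97.8 11.6] 86.0 z 0.0168 mean [0.677  0.0912]
rail fit [0.06834413 0.6707665 ]
pad 255 [ 636.5 -118.9] [56.1 29.4] 85.4 z 0.1208 mean [ 0.6351 -0.1205]
tab 137 [572.2 -22.4] [28.7 32.5] 84.7 z 0.058 mean [ 0.5703 -0.0223]
jaw 153 [636.6  -4.6] [52.1 30.6] 0.6 z 0.0435 mean [ 0.6388 -0.0036]
trigger_pad [ 0.6378 -0.1263  0.1191]
trigger_pad [ 0.6393 -0.1263  0.1282]
trigger_pad [ 0.6409 -0.1266  0.122 ]
trigger_pad [ 0.6373 -0.1255  0.1248]
release_tab [ 0.5704 -0.0215  0.0615]
release_tab [ 0.5729 -0.0281  0.0558]
release_tab [ 0.5698 -0.0186  0.0601]
release_tab [ 0.5759 -0.0261  0.0586]
```

Emit:
servo_tool:
  moves:
    - [[0, 0, -7.85], [0, 0, 0], 100]
    - [[0, 0, -7.85], [0, 0, 0], 100]
    - [[0, 0, -7.85], [0, 0, 0], 100]
    - [[0, 0, -7.85], [0, 0, 0], 100]
    - [[0, 0, -7.85], [0, 0, 0], 100]
    - [[0, 0, -7.85], [0, 0, 0], 100]
    - [[0, 0, -7.85], [0, 0, 0], 100]
    - [[0, 0, -7.85], [0, 0, 0], 100]
    - [[0, 0, 0], [0.03, 0.008, 0], 100]
    - [[0, 0, 0], [0.04, 0.011, 0], 100]
    - [[0, 0, 0], [0.04, 0.011, 0], 100]
    - [[0, 0, 0], [0.04, 0.011, 0], 100]

```text
time: 3.2
ee_pos: [0.2292, -0.3835, 0.2312]
tcp_rot: [180.0, 0.0, 79.9]
wrist_force: [1.6, -0.0, 0.7]
opening: 0.0855
grasp_force: 0.0
```

Emit:
servo_tool:
  moves:
    - [[0, 0, 0], [0.046, 0.013, 0], 100]
    - [[0, 0, 0], [0.046, 0.013, 0], 100]
    - [[0, 0, 0], [0.046, 0.013, 0], 100]
    - [[0, 0, 0], [0.046, 0.013, 0], 100]
    - [[0, 0, 0], [0.046, 0.013, 0], 100]
    - [[0, 0, 0], [0.046, 0.013, 0], 100]
    - [[0, 0, 0], [0.046, 0.013, 0], 100]
    - [[0, 0, 0], [0.046, 0.013, 0], 100]
    - [[0, 0, 0], [0.046, 0.013, 0], 100]
    - [[0, 0, 0], [0.046, 0.013, 0.01], 100]
    - [[0, 0, 0], [0.032, 0.008, 0.02], 100]
    - [[0, 0, 0], [0, 0, 0], 100]

```text
time: 4.4
ee_pos: [0.4505, 0.0786, 0.1984]
tcp_rot: [-179.8, 0.0, 80.2]
wrist_force: [-0.6, -0.2, -0.3]
opening: 0.0856
grasp_force: 0.0
```

Emit:
servo_tool:
  moves:
    - [[0, 0, 0], [0.013, 0.005, 0.02], 100]
    - [[0, 0, 0], [0, 0, 0.04], 100]
    - [[0, 0, 0], [0, 0, 0.04], 100]
    - [[0, 0, 0], [0, 0, 0.03], 100]
    - [[0, 0, 0], [0, 0, 0.02], 100]
    - [[0, 0, 0], [0, 0, 0], 100]
    - [[0, 0, 0], [0, 0, 0], 100]

```text
time: 5.1
ee_pos: [0.4578, 0.0872, 0.0522]
tcp_rot: [180.0, -0.0, 80.0]
wrist_force: [0.3, 0.1, 0.2]
opening: 0.0854
grasp_force: 0.0
```

```bash
python3 - <<'E'
from h import *
o=get_obs();print(o["ee_pos"],o["tcp_rot"],o["q"],o["wrist_force"])
im,d=camera("side");cv2.imwrite("pics/s1.png",cv2.resize(im[160:280,300:460,::-1],None,fx=5,fy=5,interpolation=2))
for r in mark_of("cartridge","side")[:3]:print(w(r["xyz"],"side").round(3),r["score"])
E
```

```text
[0.45775001 0.087169   0.05221525] [ 1.79978834e+02 -6.76621704e-03  7.99509492e+01] [ 1.07824400e+01 -6.18780786e+00 -2.08212099e+01  7.53444090e+01
 -1.20330879e-03  1.10831492e+02] [0.31000513 0.09642777 0.23813673]
[0.458 0.084 0.022] 0.65
[0.428 0.214 0.022] 0.65
[ 0.401 -0.06   0.02 ] 0.64
```

View pics/s1.png

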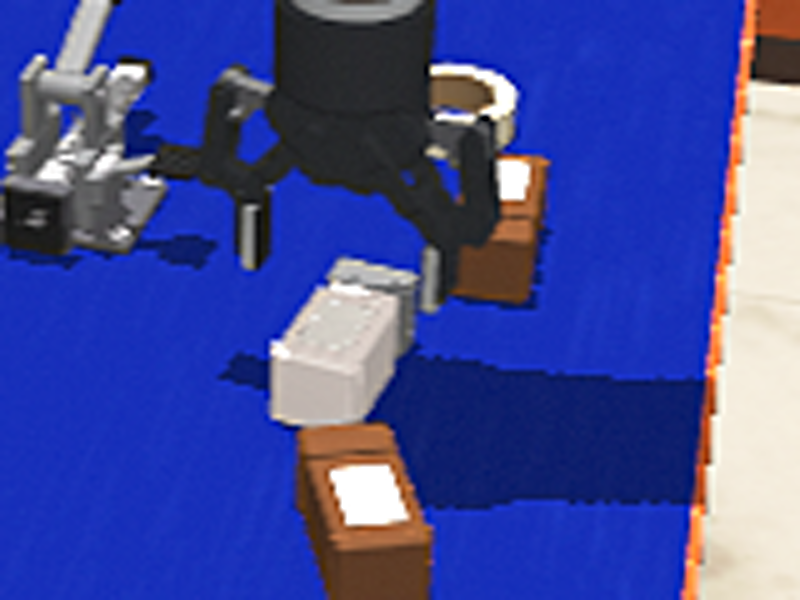

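The white cartridge sits between the open fingers, its grey cover away from the camera (towards the robot's right). Now I go down and grip it.

Emit:
servo_tool:
  moves:
    - [[0, 0, 0], [0.004, 0, 0.015], 100]
    - [[0, 0, 0], [0, 0, 0.015], 100]
    - [[0, 0, 0], [0, 0, 0], 60]
    - [[0, 0, 0], [0, 0, 0], 40]
    - [[0, 0, 0], [0, 0, 0], 30]
    - [[0, 0, 0], [0, 0, 0], 30]
    - [[0, 0, 0], [0, 0, 0], 30]
    - [[0, 0, 0], [0, 0, 0], 30]
  force: 35

```text
time: 6.0
ee_pos: [0.4593, 0.0916, 0.0228]
tcp_rot: [179.9, -0.0, 80.0]
wrist_force: [-1.2, -1.1, 7.1]
opening: 0.0433
grasp_force: 37.4
```

Emit:
servo_tool:
  moves:
    - [[0, 0, 0], [0, 0, -0.01], 30]
    - [[0, 0, 0], [0, 0, -0.03], 30]
    - [[0, 0, -6], [0, 0, -0.03], 30]
    - [[0, 0, 0], [0.004, 0.03, 0], 30]
    - [[0, 0, 0], [0.004, 0.045, 0], 30]
    - [[0, 0, 0], [0.004, 0.045, 0], 30]
    - [[0, 0, 0], [0.004, 0.045, 0], 30]
    - [[0, 0, 0], [0, 0.024, 0], 30]
    - [[0, 0, 0], [0, 0, 0], 30]
    - [[0, 0, 0], [0, 0, 0], 30]

```text
time: 7.0
ee_pos: [0.6476, 0.094, 0.0907]
tcp_rot: [-179.9, 0.0, 86.0]
wrist_force: [0.1, 0.4, -3.2]
opening: 0.0434
grasp_force: 37.7
```

```bash
python3 - <<'E'
from h import *
o=get_obs();print(o["ee_pos"],o["tcp_rot"],o["wrist_force"],o["opening"],o["grasp_force"])
im,d=camera("side");cv2.imwrite("pics/s2.png",cv2.resize(im[150:270,230:390,::-1],None,fx=5,fy=5,interpolation=2))
W=cloud(d,"side");x,y,z=W[...,0],W[...,1],W[...,2]
def m(n,k):
    f,_=0,0
for r in cut_out("cartridge","side")[:3]:
    p=W[r["mask"]];p=p[~np.isnan(p[:,0])];print(r["score"],len(p),np.median(p,0).round(4))
    if np.median(p,0)[0]>.6:
        f=p[p[:,1]>np.percentile(p[:,1],60)]; print("end",np.percentile(p,[2,50,98],axis=0).round(4))
        t=p[p[:,2]>p[:,2].max()-.006];print("top x",np.percentile(t[:,0],[2,98]))
s=(abs(x-.65)<.05)&(abs(y-.16)<.02)&(z>.006)&(z<.047);print("stop x side",np.percentile(x[s],[1,99]),np.median(x[s]))
E
```

```text
[0.64764286 0.09401899 0.09073874] [-1.79892544e+02  1.73341998e-02  8.59607393e+01] [ 0.0751715   0.43792657 -3.20291479] 0.04340678229587985 37.66340374946594
0.87 561 [ 0.3959 -0.0251  0.0415]
0.61 872 [0.4196 0.2348 0.0428]
0.59 552 [0.6444 0.1209 0.1046]
end [[0.6213 0.042  0.0715]
 [0.6444 0.1209 0.1046]
 [0.6691 0.1316 0.1151]]
top x [0.62593819 0.62593819]
stop x side [0.6221522  0.68558486] 0.6243838119307171
```

View pics/s2.png

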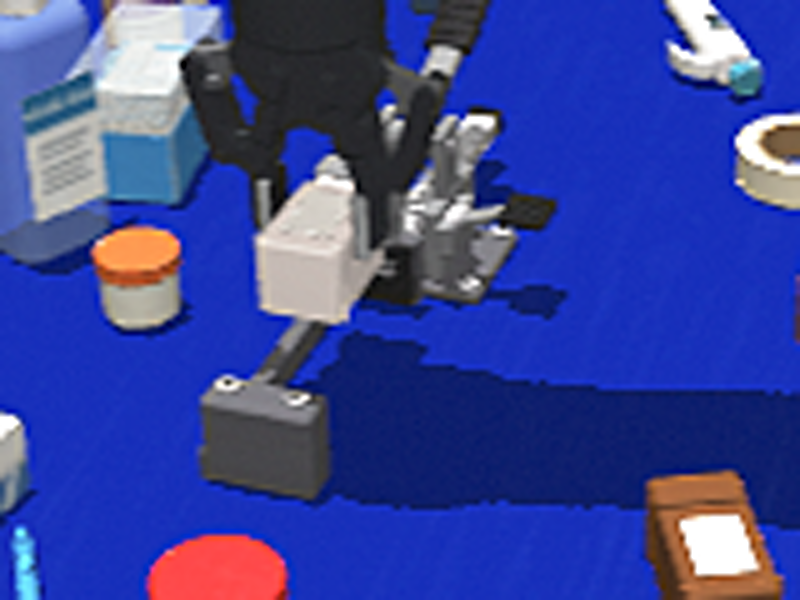

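```bash
python3 - <<'E'
from h import *
R=np.array([[.9976,.0698],[-.0698,.9976]])
O=np.array([.6445,.019])
ps={"stop":[],"cart":[]}
for k in range(3):
    im,d=camera("side");W=cloud(d,"side")
    c=(W[...,:2]-O)@R   # clamp x,y
    c=np.stack([(W[...,0]-O[0])*.9976-(W[...,1]-O[1])*.0698,(W[...,0]-O[0])*.0698+(W[...,1]-O[1])*.9976],-1)*1000
    z=W[...,2]*1000
    for n,mm in (("stop",(abs(c[...,1]-166)<6)&(z>6)&(z<44)&(abs(c[...,0])<60)),("cart",(abs(c[...,1]-113)<8)&(z>70)&(z<112)&(abs(c[...,0])<60))):
        x=c[...,0][mm];yy=c[...,1][mm]
        r=cv2.minAreaRect(np.stack([x,z[mm]],-1).astype(np.float32))
        print(n,mm.sum(),np.percentile(x,[1,50,99]).round(1),"y",np.median(yy).round(1),"slope",np.polyfit(x,yy,1)[0].round(3))
im,d=camera("top");W=cloud(d,"top")
c=np.stack([(W[...,0]-O[0])*.9976-(W[...,1]-O[1])*.0698,(W[...,0]-O[0])*.0698+(W[...,1]-O[1])*.9976],-1)*1000;z=W[...,2]*1000
for n,mm in (("stop",(abs(c[...,1]-153)<15)&(z>44)&(z<54)&(abs(c[...,0])<50)),("cart",(c[...,1]>90)&(c[...,1]<118)&(z>105)&(z<120)&(abs(c[...,0])<50))):
    x=c[...,0][mm];print("top",n,mm.sum(),np.percentile(x,[1,50,99]).round(1),np.percentile(c[...,1][mm],[1,99]).round(1))
mm=(c[...,1]>15)&(c[...,1]<125)&(z>16)&(z<24)&(c[...,0]>15)&(c[...,0]<45)
if mm.sum(): print("rail",mm.sum(),np.percentile(c[...,0][mm],[2,50,98]).round(1))
E
```

```text
stop 281 [-32.3  -3.4  28.6] y 164.7 slope 0.012
cart 229 [-27.6  -6.2  17.1] y 109.8 slope 0.022
stop 281 [-31.7  -3.3  28.5] y 164.6 slope 0.008
cart 228 [-27.5  -6.3  16.5] y 109.9 slope 0.004
stop 284 [-31.   -2.4  30.1] y 164.9 slope 0.009
cart 228 [-28.   -6.3  17.1] y 109.7 slope 0.017Traceback (most recent call last):
  File "<stdin>", line 17, in <module>
    return _quantile_unchecked(
        a, q, axis, out, overwrite_input, method, keepdims, weights)
    return _ureduce(a,
                    func=_quantile_ureduce_func,
    ...<5 lines>...
                    overwrite_input=overwrite_input,
                    method=method)
    r = func(a, **kwargs)
    result = _quantile(arr,
                       quantiles=q,
    ...<2 lines>...
                       out=out,
                       weights=wgt)
    slices_having_nans = np.isnan(arr[-1, ...])
                                  ~~~^^^^^^^^^
IndexError: index -1 is out of bounds for axis 0 with size 0
```

Emit:
servo_tool:
  moves:
    - [[0, 0, 0], [0, 0.0025, 0.015], 30]
    - [[0, 0, 0], [0, 0, 0.02], 30]
    - [[0, 0, 0], [0, 0, 0.015], 30]
    - [[0, 0, 0], [0, 0, 0.01], 30]
    - [[0, 0, 0], [0, 0, 0], 30]
    - [[0, 0, 0], [0, 0, 0], 30]

```text
time: 7.9
ee_pos: [0.6505, 0.094, 0.0315]
tcp_rot: [180.0, -0.0, 86.0]
wrist_force: [0.3, -0.3, -3.0]
opening: 0.0432
grasp_force: 37.6
```

```bash
cat > m.py <<'E'
from h import *
O=np.array([.6445,.019])
def cl(W):
    a,b=W[...,0]-O[0],W[...,1]-O[1]; return (a*.9976-b*.0698)*1000,(a*.0698+b*.9976)*1000,W[...,2]*1000
def meas(zlo,zhi):
    for k in range(2):
        im,d=camera("side");x,y,z=cl(cloud(d,"side"))
        for n,mm in (("stop",(abs(y-165)<5)&(z>6)&(z<44)&(abs(x)<60)),("cart",(y>80)&(y<125)&(z>zlo)&(z<zhi)&(abs(x)<45))):
            if n=="cart": mm&=abs(y-np.percentile(y[mm],85))<6
            print(n,mm.sum(),"x",np.percentile(x[mm],[1,50,99]).round(1),"y",np.median(y[mm]).round(1),"slope",np.polyfit(x[mm],y[mm],1)[0].round(3),"z",np.percentile(z[mm],[1,99]).round(1))
    return im
E
python3 - <<'E'
from m import *
o=get_obs();print(o["ee_pos"],o["tcp_rot"],o["wrist_force"])
im=meas(25,52)
E
```

```text
[0.65050697 0.09398078 0.03145066] [ 1.79999842e+02 -5.52386657e-04  8.59759555e+01] [ 0.25305757 -0.34464185 -2.95342345]
stop 287 x [-32.   -2.8  30. ] y 164.8 slope 0.015 z [ 6.7 43.8]
cart 134 x [-23.1  -2.4  19.7] y 109.9 slope 0.025 z [26.2 51.9]
stop 283 x [-31.8  -2.4  28.7] y 164.8 slope 0.013 z [ 6.4 43.4]
cart 139 x [-23.2  -2.5  19.9] y 109.7 slope 0.029 z [25.9 51.1]
```

Emit:
servo_tool:
  moves:
    - [[0, 0, 0], [0, 0, 0.005], 30]
    - [[0, 0, 0], [0, 0, 0.003], 30]
    - [[0, 0, 0], [0, 0, 0], 30]
    - [[0, 0, 0], [0, 0, 0], 60]
    - [[0, 0, 0], [0, 0, 0], 75]
    - [[0, 0, 0], [0, 0, 0], 75]
    - [[0, 0, 0], [0, 0, 0], 75]
    - [[0, 0, 0], [0, 0, -0.02], 75]
    - [[0, 0, 0], [0, 0, -0.04], 75]
    - [[0, 0, 0], [0, 0, -0.04], 75]
    - [[0, 0, 0], [0, 0, -0.04], 40]
    - [[0, 0, 0], [0, 0, -0.03], 0]

```text
time: 9.2
ee_pos: [0.6507, 0.094, 0.1965]
tcp_rot: [179.9, -0.0, 86.0]
wrist_force: [1.1, 0.3, 0.4]
opening: 0.0359
grasp_force: 0.0
```

```bash
python3 - <<'E'
from m import *
o=get_obs();print(o["ee_pos"],o["tcp_rot"],o["wrist_force"])
im=meas(6,40)
cv2.imwrite("pics/s3.png",cv2.resize(im[150:270,230:390,::-1],None,fx=5,fy=5,interpolation=2))
E
```

```text
[0.65072433 0.09404    0.19646369] [ 1.79850257e+02 -3.20440962e-02  8.59785163e+01] [1.09178525 0.28846722 0.40436949]
stop 284 x [-32.   -3.7  29.6] y 164.6 slope 0.01 z [ 6.4 43.7]
cart 92 x [-25.1 -11.2  17.4] y 109.2 slope 0.05 z [ 6.4 39.9]
stop 276 x [-31.7  -2.6  29.8] y 164.8 slope 0.012 z [ 6.7 43.3]
cart 90 x [-24.7 -10.1  21.3] y 109.1 slope 0.014 z [ 7.8 39.6]
```

View pics/s3.png

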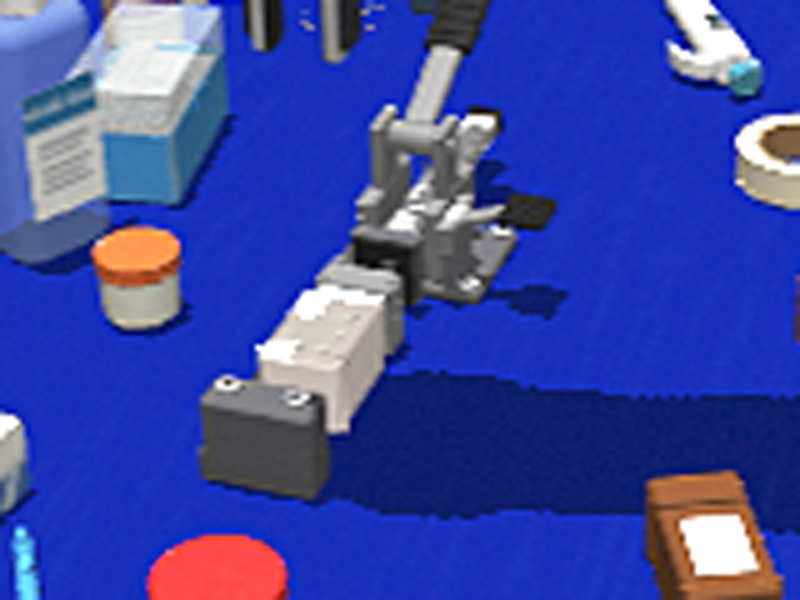

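The cartridge lies in the gap, in line between the jaw and the stop, cover to the jaw (crop around (340,330)). Next I go over the trigger pad with closed fingers.

Emit:
servo_tool:
  moves:
    - [[0, 0, 0], [-0.03, 0.002, 0], 0]
    - [[0, 0, 0], [-0.045, 0, 0], 0]
    - [[0, 0, 0], [-0.045, 0, 0], 0]
    - [[0, 0, 0], [-0.045, 0, 0], 0]
    - [[0, 0, 0], [-0.04, 0, 0], 0]
    - [[0, 0, 0], [-0.016, 0, 0.02], 0]
    - [[0, 0, 0], [0, 0, 0.025], 0]
    - [[0, 0, 0], [0, 0, 0.01], 0]
    - [[0, 0, 0], [0, 0, 0], 0]
    - [[0, 0, 0], [0, 0, 0], 0]

```text
time: 10.3
ee_pos: [0.6371, -0.1261, 0.1389]
tcp_rot: [180.0, -0.0, 86.0]
wrist_force: [0.2, -0.7, 0.6]
opening: 0.0005
grasp_force: 0.0
```

```bash
python3 - <<'E'
from m import *
o=get_obs();print(o["ee_pos"],o["tcp_rot"],o["wrist_force"],o["opening"],o["q"])
im,d=camera("top");
cv2.imwrite("pics/t4.png",cv2.resize(im[130:270,240:420,::-1],None,fx=4,fy=4,interpolation=2))
x,y,z=cl(cloud(d,"top"))
for n,mm in (("stop",(abs(y-153)<15)&(z>42)&(z<54)&(abs(x)<50)),("cart",(y>10)&(y<118)&(z>36)&(z<50)&(abs(x)<40))):
    r=cv2.minAreaRect(np.stack([x[mm],y[mm]],-1).astype(np.float32));print(n,mm.sum(),np.round(r[0],1),np.round(r[1],1),round(r[2],1))
E
```

```text
[ 0.63711467 -0.1260817   0.13892712] [ 1.79980860e+02 -5.93794338e-04  8.60215281e+01] [ 0.22231143 -0.71980409  0.5615376 ] 0.0005478081348625241 [-1.11952208e+01  1.79320581e+01  1.48919458e+01  8.69409741e+01
  2.99348804e-03  8.27832518e+01]
stop 213 [ -2.4 153. ] [26.7 57.5] 90.0
cart 578 [-2.  62.4] [97.9 45.5] 88.7
```

View pics/t4.png

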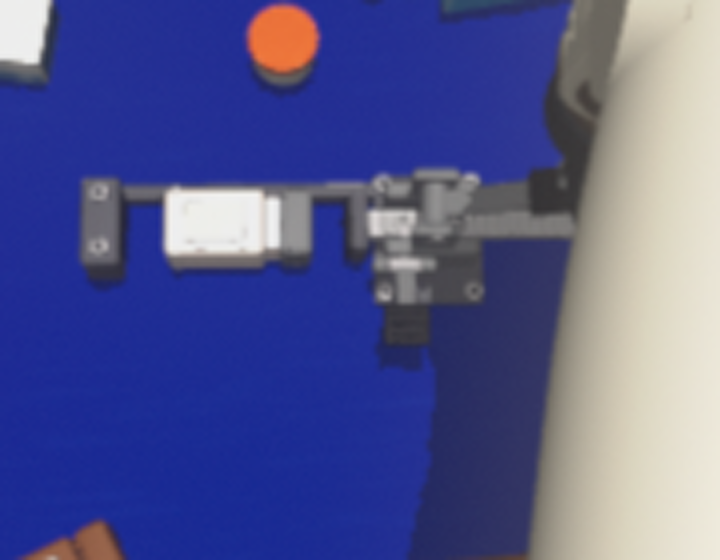

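The top view shows the cartridge in line with the jaw and stop (x offset 0.4 mm, 1° askew) and the gripper over the pad. First stroke, beginning gently.

Emit:
servo_tool:
  moves:
    - [[0, 0, 0], [0, 0, 0.01], 0]
    - [[0, 0, 0], [-0.002, 0, 0.01], 0]
    - [[0, 0, 0], [-0.004, 0, 0.01], 0]
    - [[0, 0, 0], [-0.002, 0, 0.01], 0]
    - [[0, 0, 0], [0, 0, 0], 0]

```text
time: 10.85
ee_pos: [0.6366, -0.135, 0.097]
tcp_rot: [180.0, -0.0, 86.0]
wrist_force: [2.4, 0.7, 3.5]
opening: 0.0
grasp_force: 2.0
```

Emit:
servo_tool:
  moves:
    - [[0, 0, 0], [-0.002, 0, 0.01], 0]
    - [[0, 0, 0], [0, 0, 0.01], 0]
    - [[0, 0, 0], [0, 0, 0.008], 0]
    - [[0, 0, 0], [0, 0, 0], 0]
    - [[0, 0, 0], [0, 0, 0], 0]

```text
time: 11.35
ee_pos: [0.6367, -0.1367, 0.0704]
tcp_rot: [179.9, -0.0, 86.0]
wrist_force: [1.9, 1.6, 5.6]
opening: -0.0
grasp_force: 2.7
```

Emit:
servo_tool:
  moves:
    - [[0, 0, 0], [0, 0, 0.005], 0]
    - [[0, 0, 0], [0, 0, 0], 0]

```text
time: 11.55
ee_pos: [0.6368, -0.1362, 0.0657]
tcp_rot: [179.9, -0.1, 86.0]
wrist_force: [1.6, 3.0, 7.3]
opening: 0.0004
grasp_force: 3.3
```

Emit:
servo_tool:
  moves:
    - [[0, 0, 0], [0, 0, -0.02], 0]
    - [[0, 0, 0], [0.003, 0, -0.025], 0]
    - [[0, 0, 0], [0.007, 0, -0.025], 0]
    - [[0, 0, 0], [0, 0, 0], 0]
    - [[0, 0, 0], [0, 0, 0], 0]

```text
time: 12.05
ee_pos: [0.6369, -0.1267, 0.1348]
tcp_rot: [-180.0, 0.0, 86.0]
wrist_force: [0.3, 0.3, -0.3]
opening: 0.0004
grasp_force: 0.0
```

```bash
cat >> m.py <<'E'
def jaw():
    im,d=camera("top");x,y,z=cl(cloud(d,"top"))
    mm=(abs(x)<15)&(y>-20)&(y<138)&(z>36)&(z<50)
    h=np.histogram(y[mm],bins=np.arange(-20,140,4));print("occupied y:",h[1][:-1][h[0]>0].astype(int))
    w_=(im.min(-1)>150)&mm;c=(x>-24)&(x<24)&(y>10)&(y<142)&(z>36)&(z<47)
    r=cv2.minAreaRect(np.stack([x[w_],y[w_]],-1).astype(np.float32));print("white cart",np.round(r[0],1),np.round(r[1],1),round(r[2],1), "max y",np.percentile(y[w_],99).round(1),"min",np.percentile(y[w_],1).round(1))
    return im
E
python3 - <<'E'
from m import *
o=get_obs();print(o["ee_pos"],o["wrist_force"]);jaw()
for r in mark_of("jaw_face","top")[:1]:print(w(r["xyz"],"top"))
E
```

```text
[ 0.63693154 -0.12672452  0.13477458] [ 0.3101581   0.26189784 -0.34768064]
occupied y: [-16  -8  -4   0   4  12  16  20  24  28  32  36  40  44  48  52  56  60
  64  68  72  76  80  84  88  92  96 100 104 108]
white cart [-0.3 46.9] [124.4  29.2] 89.9 max y 108.9 min -11.9
[0.6454828  0.02752311 0.02331864]
```

Jaw advanced 15 mm. Two more free strokes.

Emit:
servo_tool:
  moves:
    - [[0, 0, 0], [-0.002, 0, 0.012], 0]
    - [[0, 0, 0], [-0.004, 0, 0.012], 0]
    - [[0, 0, 0], [-0.003, 0, 0.012], 0]
    - [[0, 0, 0], [-0.001, 0, 0.012], 0]
    - [[0, 0, 0], [0, 0, 0.011], 0]
    - [[0, 0, 0], [0, 0, 0.01], 0]
    - [[0, 0, 0], [0, 0, 0], 0]
    - [[0, 0, 0], [0, 0, 0], 0]

```text
time: 12.95
ee_pos: [0.6364, -0.1368, 0.0659]
tcp_rot: [180.0, -0.0, 86.0]
wrist_force: [0.5, 0.0, 6.3]
opening: -0.0005
grasp_force: 3.2
```

Emit:
servo_tool:
  moves:
    - [[0, 0, 0], [0, 0, -0.02], 0]
    - [[0, 0, 0], [0.003, 0, -0.025], 0]
    - [[0, 0, 0], [0.007, 0, -0.024], 0]
    - [[0, 0, 0], [0, 0, 0], 0]
    - [[0, 0, 0], [0, 0, 0], 0]

```text
time: 13.45
ee_pos: [0.6368, -0.1268, 0.1342]
tcp_rot: [-180.0, -0.0, 86.0]
wrist_force: [0.1, 0.1, -1.0]
opening: 0.0002
grasp_force: 0.0
```

```bash
python3 - <<'E'
from m import *
o=get_obs();print(o["ee_pos"],o["wrist_force"]);jaw()
for r in mark_of("jaw_face","top")[:1]:print(w(r["xyz"],"top"))
for r in mark_of("cartridge","top")[:3]:print(w(r["xyz"],"top"))
E
```

```text
[ 0.63676262 -0.12675763  0.13419758] [ 0.08578167  0.05150386 -0.99994262]
occupied y: [-20 -16 -12  -8  -4   0   4   8  12  16  24  28  32  36  40  44  48  52
  56  60  64  68  72  76  80  84  88  92  96 100 104 108 112 116 120]
white cart [-0.1 52.3] [ 29.3 140.5] 0.6 max y 122.1 min -15.2
[0.64386359 0.03916278 0.02265822]
[ 0.39510802 -0.05338549  0.02100394]
[0.65143439 0.09637608 0.02390788]
[0.42347415 0.209604   0.02005136]
```

Emit:
servo_tool:
  moves:
    - [[0, 0, 0], [-0.002, 0, 0.012], 0]
    - [[0, 0, 0], [-0.004, 0, 0.012], 0]
    - [[0, 0, 0], [-0.003, 0, 0.012], 0]
    - [[0, 0, 0], [-0.001, 0, 0.012], 0]
    - [[0, 0, 0], [0, 0, 0.01], 0]
    - [[0, 0, 0], [0, 0, 0.005], 0]
    - [[0, 0, 0], [0, 0, 0], 0]

```text
time: 14.3
ee_pos: [0.6363, -0.1372, 0.0713]
tcp_rot: [180.0, 0.0, 85.9]
wrist_force: [2.0, -0.7, 4.9]
opening: -0.0
grasp_force: 2.8
```

Emit:
servo_tool:
  moves:
    - [[0, 0, 0], [0, 0, 0.005], 0]
    - [[0, 0, 0], [0, 0, 0], 0]

```text
time: 14.5
ee_pos: [0.6365, -0.1368, 0.067]
tcp_rot: [179.9, -0.0, 86.0]
wrist_force: [1.0, 0.4, 8.9]
opening: 0.0004
grasp_force: 4.1
```

Emit:
servo_tool:
  moves:
    - [[0, 0, 0], [0, 0, -0.02], 0]
    - [[0, 0, 0], [0.003, 0, -0.025], 0]
    - [[0, 0, 0], [0.007, 0, -0.023], 0]
    - [[0, 0, 0], [0, 0, 0], 0]
    - [[0, 0, 0], [0, 0, 0], 0]

```text
time: 15.0
ee_pos: [0.6368, -0.1267, 0.1342]
tcp_rot: [-180.0, -0.0, 86.0]
wrist_force: [-1.3, 0.1, -1.3]
opening: 0.0003
grasp_force: 0.0
```

```bash
python3 - <<'E'
from m import *
o=get_obs();print(o["ee_pos"],o["wrist_force"]);im=jaw()
for r in mark_of("jaw_face","top")[:1]:print(w(r["xyz"],"top"))
cv2.imwrite("pics/t5.png",cv2.resize(im[150:230,250:370,::-1],None,fx=6,fy=6,interpolation=2))
E
```

```text
[ 0.6367687  -0.12671597  0.13417017] [-1.29125369  0.12921358 -1.34534998]
occupied y: [-20 -16  -8   0   4   8  16  20  24  28  32  40  44  48  52  56  60  64
  68  72  76  80  84  88  92  96 100 104 108 112 116 120 124 128 132]
white cart [ 0.5 58.9] [ 28.9 153.6] 0.6 max y 135.4 min -15.2
[0.64666642 0.05880736 0.02500231]
```

View pics/t5.png

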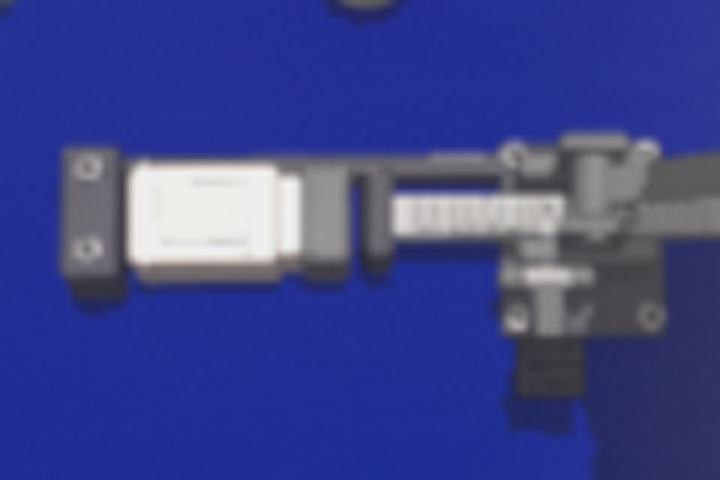

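The jaw is about 3 mm off the cover and the cartridge about 4 mm off the stop. From here I press in watched steps.

Emit:
servo_tool:
  moves:
    - [[0, 0, 0], [-0.002, 0, 0.012], 0]
    - [[0, 0, 0], [-0.004, 0, 0.012], 0]
    - [[0, 0, 0], [-0.003, 0, 0.01], 0]
    - [[0, 0, 0], [-0.001, 0, 0.01], 0]
    - [[0, 0, 0], [0, 0, 0.008], 0]
    - [[0, 0, 0], [0, 0, 0], 0]

```text
time: 15.7
ee_pos: [0.6362, -0.1375, 0.0826]
tcp_rot: [180.0, 0.1, 85.9]
wrist_force: [-0.7, -2.8, 7.2]
opening: -0.0003
grasp_force: 3.6
```

Emit:
servo_tool:
  moves:
    - [[0, 0, 0], [0, 0, 0.004], 0]
    - [[0, 0, 0], [0, 0, 0], 0]

```text
time: 15.9
ee_pos: [0.6363, -0.1376, 0.0796]
tcp_rot: [179.9, 0.1, 85.9]
wrist_force: [-1.1, -2.3, 10.8]
opening: 0.0
grasp_force: 5.4
```

Emit:
servo_tool:
  moves:
    - [[0, 0, 0], [0, 0, 0.003], 0]
    - [[0, 0, 0], [0, 0, 0], 0]

```text
time: 16.1
ee_pos: [0.6363, -0.1376, 0.0769]
tcp_rot: [179.9, 0.1, 85.9]
wrist_force: [-1.7, -2.8, 11.5]
opening: -0.0001
grasp_force: 5.8
```

Cover is moving. Small steps on.

Emit:
servo_tool:
  moves:
    - [[0, 0, 0], [0, 0, 0.003], 0]
    - [[0, 0, 0], [0, 0, 0], 0]

```text
time: 16.3
ee_pos: [0.6363, -0.1375, 0.0738]
tcp_rot: [179.9, 0.1, 85.9]
wrist_force: [-2.1, -2.5, 12.4]
opening: 0.0001
grasp_force: 6.0
```

Emit:
servo_tool:
  moves:
    - [[0, 0, 0], [0, 0, 0.003], 0]
    - [[0, 0, 0], [0, 0, 0], 0]

```text
time: 16.5
ee_pos: [0.6365, -0.1375, 0.0723]
tcp_rot: [179.9, 0.1, 85.9]
wrist_force: [-5.9, -0.9, 19.0]
opening: -0.0002
grasp_force: 9.7
```

Emit:
servo_tool:
  moves:
    - [[0, 0, 0], [0, 0, 0.002], 0]
    - [[0, 0, 0], [0, 0, 0], 0]

```text
time: 16.7
ee_pos: [0.6366, -0.1374, 0.0713]
tcp_rot: [179.8, 0.1, 85.9]
wrist_force: [-8.4, -0.7, 25.7]
opening: 0.0
grasp_force: 12.6
```

It has gone solid, so I let up at once.

Emit:
servo_tool:
  moves:
    - [[0, 0, 0], [0, 0, -0.014], 0]
    - [[0, 0, 0], [0.003, 0, -0.025], 0]
    - [[0, 0, 0], [0.007, 0, -0.024], 0]
    - [[0, 0, 0], [0, 0, 0], 0]
    - [[0, 0, 0], [0, 0, 0], 0]

```text
time: 17.2
ee_pos: [0.6368, -0.1267, 0.1304]
tcp_rot: [-180.0, -0.0, 86.0]
wrist_force: [-0.2, -0.1, -0.6]
opening: -0.0002
grasp_force: 0.0
```

```bash
python3 - <<'E'
from m import *
o=get_obs();print(o["ee_pos"],o["wrist_force"]);im=jaw()
for r in mark_of("jaw_face","top")[:1]:print(w(r["xyz"],"top"))
cv2.imwrite("pics/t6.png",cv2.resize(im[160:220,260:340,::-1],None,fx=9,fy=9,interpolation=2))
E
```

```text
[ 0.63681095 -0.12673541  0.13041573] [-0.1786517  -0.10728549 -0.58112759]
occupied y: [-16 -12  -8  -4   0   4   8  12  16  20  24  28  32  36  40  44  48  52
  56  60  64  68  72  76  80  84  88  92  96 100 104 108 112 116 120 124
 128 132]
white cart [ 0.8 61.4] [ 29.3 153.3] 1.2 max y 137.8 min -14.2
[0.64446101 0.069391   0.02289927]
```

View pics/t6.png

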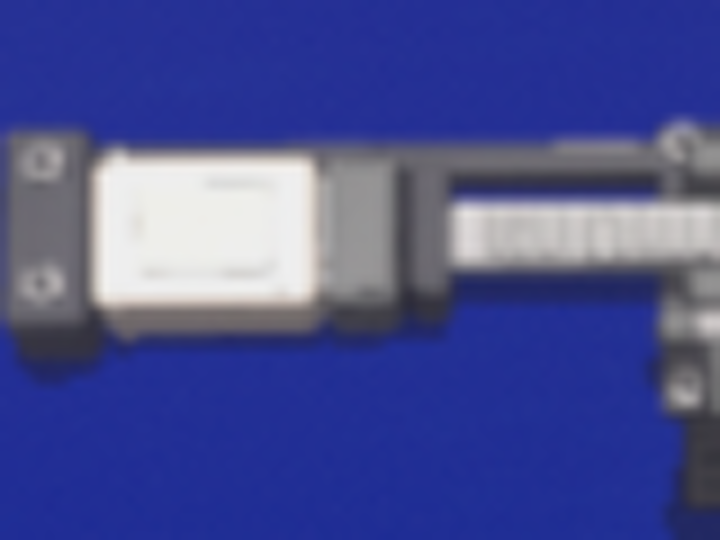

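The cover is home: no white neck shows and the length is 90 mm between the stop and the jaw. Next is the release tab, with the gripper turned a quarter so its knuckles stay clear of the housing.

Emit:
servo_tool:
  moves:
    - [[0, 0, 0], [0, 0, -0.04], 0]
    - [[0, 0, 0], [0, -0.01, -0.03], 0]
    - [[0, 0, 0], [0.033, -0.022, 0], 0]
    - [[0, 0, 0], [0.033, -0.022, 0], 0]
    - [[0, 0, -8.2], [0.033, -0.022, 0], 0]
    - [[0, 0, -8.2], [0, 0, 0], 0]
    - [[0, 0, -8.2], [0, 0, 0], 0]
    - [[0, 0, -8.2], [0, 0, 0], 0]
    - [[0, 0, -8.2], [0, 0, 0], 0]
    - [[0, 0, -8.2], [0, 0, 0], 0]
    - [[0, 0, -8.2], [0, 0, 0], 0]
    - [[0, 0, -8.2], [0, 0, 0], 0]

```text
time: 18.5
ee_pos: [0.5676, -0.0228, 0.1997]
tcp_rot: [-179.9, -0.1, 151.9]
wrist_force: [0.4, 0.1, 0.6]
opening: -0.0
grasp_force: 0.0
```

Emit:
servo_tool:
  moves:
    - [[0, 0, -8.2], [0, 0, 0], 0]
    - [[0, 0, -8.2], [0, 0, 0], 0]
    - [[0, 0, -8.2], [0, 0, 0], 0]
    - [[0, 0, 0], [0, 0, 0.03], 0]
    - [[0, 0, 0], [0, 0, 0.03], 0]
    - [[0, 0, 0], [0, 0, 0], 0]
    - [[0, 0, 0], [0, 0, 0], 0]

```text
time: 19.2
ee_pos: [0.5675, -0.0227, 0.1408]
tcp_rot: [-180.0, -0.1, 176.2]
wrist_force: [-0.1, -0.3, 1.0]
opening: -0.0001
grasp_force: 0.0
```

Emit:
servo_tool:
  moves:
    - [[0, 0, 0], [0, 0, 0.03], 0]
    - [[0, 0, 0], [0, 0, 0.03], 0]
    - [[0, 0, 0], [0, 0, 0.016], 0]
    - [[0, 0, 0], [0, 0, 0], 0]
    - [[0, 0, 0], [0, 0, 0], 0]

```text
time: 19.7
ee_pos: [0.5688, -0.0226, 0.067]
tcp_rot: [180.0, 0.1, 176.2]
wrist_force: [-0.3, -0.6, 0.4]
opening: 0.0001
grasp_force: 0.0
```

Emit:
servo_tool:
  moves:
    - [[0, 0, 0], [0, 0, 0.008], 0]
    - [[0, 0, 0], [0, 0, 0.006], 0]
    - [[0, 0, 0], [0, 0, 0], 0]

```text
time: 20.0
ee_pos: [0.5681, -0.0225, 0.0511]
tcp_rot: [-180.0, 0.0, 176.2]
wrist_force: [-0.3, 0.6, 2.6]
opening: 0.0001
grasp_force: 1.1
```

Emit:
servo_tool:
  moves:
    - [[0, 0, 0], [0, 0, 0.003], 0]
    - [[0, 0, 0], [0, 0, 0.001], 0]
    - [[0, 0, 0], [0, 0, 0], 0]
    - [[0, 0, 0], [0, 0, 0], 0]
    - [[0, 0, 0], [0, 0, 0], 0]
    - [[0, 0, 0], [0, 0, 0], 0]
    - [[0, 0, 0], [0, 0, 0], 0]
    - [[0, 0, 0], [0, 0, 0], 0]
    - [[0, 0, 0], [0, 0, 0], 0]
    - [[0, 0, 0], [0, 0, 0], 0]
    - [[0, 0, 0], [0, 0, 0], 0]
    - [[0, 0, 0], [0, 0, 0], 0]

```text
time: 21.2
ee_pos: [0.568, -0.0225, 0.0484]
tcp_rot: [180.0, 0.0, 176.2]
wrist_force: [-5.7, 0.1, 9.7]
opening: 0.0
grasp_force: 5.9
```

Emit:
servo_tool:
  moves:
    - [[0, 0, 0], [0, 0, 0], 0]
    - [[0, 0, 0], [0, 0, 0], 0]
    - [[0, 0, 0], [0, 0, 0], 0]
    - [[0, 0, 0], [0, 0, 0], 0]
    - [[0, 0, 0], [0, 0, 0], 0]
    - [[0, 0, 0], [0, 0, 0], 0]
    - [[0, 0, 0], [0, 0, 0], 0]
    - [[0, 0, 0], [0, 0, 0], 0]
    - [[0, 0, 0], [0, 0, 0], 0]
    - [[0, 0, 0], [0, 0, 0], 0]

```text
time: 22.2
ee_pos: [0.568, -0.0225, 0.0484]
tcp_rot: [180.0, 0.0, 176.2]
wrist_force: [-6.4, 0.1, 9.9]
opening: -0.0
grasp_force: 5.9
```

```bash
python3 - <<'E'
from m import *
o=get_obs();print(o["ee_pos"],o["wrist_force"])
im,d=camera("side")
for r in mark_of("jaw_face","side")[:2]:print(w(r["xyz"],"side"),r["score"])
cv2.imwrite("pics/s7.png",cv2.resize(im[150:270,230:390,::-1],None,fx=5,fy=5,interpolation=2))
E
```

```text
[ 0.56800471 -0.02253484  0.04841023] [-6.35977963  0.14503985  9.9448862 ]
[0.64540305 0.01068457 0.02347803] 0.75
[0.65610079 0.11355183 0.01957999] 0.31
```

View pics/s7.png

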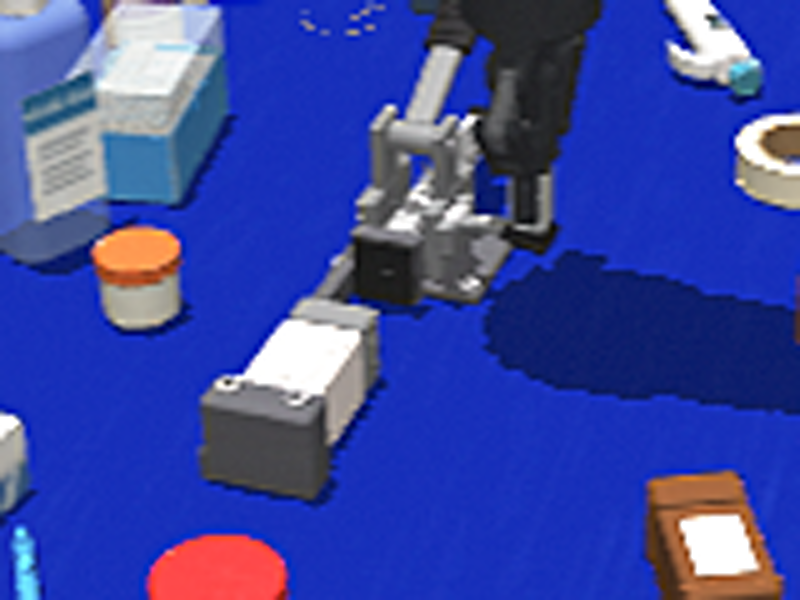

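The jaw is fully back (jaw_face y 0.0107, as at the start). The cartridge lies against the stop with its cover home. I lift off and check once more.

Emit:
servo_tool:
  moves:
    - [[0, 0, 0], [0, 0, -0.01], 0]
    - [[0, 0, 0], [0, 0, -0.03], 0]
    - [[0, 0, 0], [0, 0, -0.04], 0]
    - [[0, 0, 0], [0.03, 0, -0.03], 0]
    - [[0, 0, 0], [0.04, 0, 0], 0]
    - [[0, 0, 0], [0.04, 0, 0], 0]
    - [[0, 0, 0], [0, 0, 0], 0]
    - [[0, 0, 0], [0, 0, 0], 0]
    - [[0, 0, 0], [0, 0, 0], 0]
    - [[0, 0, 0], [0, 0, 0], 0]

```text
time: 23.3
ee_pos: [0.4591, -0.0152, 0.1571]
tcp_rot: [-180.0, -0.0, 176.2]
wrist_force: [-0.0, -0.6, -0.3]
opening: -0.0003
grasp_force: 0.0
```

```bash
python3 - <<'E'
from m import *
print(get_obs()["wrist_force"])
for cam in("side","top"):
    camera(cam)
    for n in("jaw_face","cartridge","cover_face","specimen_cup","tape_roll","swab_tub"):
        print(cam,n,[w(r["xyz"],cam).round(3).tolist() for r in mark_of(n,cam)[:3]])
E
```

```text
[-0.04350987 -0.60054482 -0.25464185]
side jaw_face [[0.647, 0.008, 0.022]]
side cartridge [[0.654, 0.117, 0.019], [0.428, 0.211, 0.025], [0.399, -0.058, 0.022]]
side cover_face [[0.44, 0.171, 0.025], [0.651, 0.07, 0.023], [0.394, -0.009, 0.023]]
side specimen_cup [[0.616, 0.318, 0.005]]
side tape_roll [[0.447, -0.191, -0.003]]
side swab_tub [[0.776, 0.043, 0.004]]
top jaw_face []
top cartridge [[0.651, 0.113, 0.022], [0.426, 0.209, 0.022]]
top cover_face [[0.442, 0.173, 0.016], [0.65, 0.067, 0.021]]
top specimen_cup [[0.623, 0.327, 0.0]]
top tape_roll [[0.622, 0.327, 0.001], [0.442, -0.195, -0.005]]
top swab_tub [[0.776, 0.044, -0.001]]
```

```bash
python3 -c "
from workcell import job_done
print(job_done())"
```

```text
the job is handed in; nothing more can be done
None
```

The job is handed in at about 23 s of the 72 s. The cartridge lies in line against the stop with its cover home, the jaw is fully back and the other things are where they were. One risk: on the last stroke the wrist force read 25.7 N just before I let up, slightly over the 25 N crush limit, though the later pictures showed no visible damage.

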